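# Sort out the muddled breakfast coasters

### The job

The four things on the round coasters have been put back on one another's places. Swap them round until each stands upright in the middle of its own coaster: the egg timer on the red one, the egg cup on the teal one, the salt shaker on the white one and the honey jar on the yellow one. The square cork coaster is free for parking a thing on the way; set everything down on its foot without dropping it or tipping it over, leave the mug alone, and end with the cork coaster empty.

Things in the scene. Friction and masses are not known exactly. Their poses are not given: they have to be found in the camera images.
- egg_timer: Loose wind-up kitchen timer: white base with a red top, round, 62 mm across, 42 mm tall, about 110 g; the top does not turn. Its sides are near upright, so it can be gripped across at any direction. Origin: centre of its underside; z up.
- egg_cup: Loose dark-teal glazed egg cup, round, 60 mm tall, about 75 g; 48 mm across at the rim. Its sides act as filled-in straight flanks from the rim to the foot (no reachable narrow waist, and it is solid inside), so grip it across the outside at 40 to 50 mm above its underside. Origin: centre of its underside; z up.
- salt_shaker: Loose round salt shaker: clear body with grey salt, rounded grey cap, 90 mm tall, about 100 g; body 44 mm across up to 70 mm height, cap 34 mm across. Origin: centre of its underside; z up.
- honey_jar: Loose round glass jar of golden honey with a dark brown lid, 86 mm tall, about 330 g; 65 mm across at the body and the lid. Origin: centre of its underside; z up.
- coaster_red: Fixed, shallow round glazed coaster, plain red, 100 mm across, 7 mm thick; its top is flat. Origin: centre of its underside, on the worktop; z up. The home of the egg timer.
- coaster_teal: Fixed, shallow round glazed coaster, plain teal (greenish blue), 100 mm across, 7 mm thick; its top is flat. Origin: centre of its underside, on the worktop; z up. The home of the egg cup.
- coaster_white: Fixed, shallow round glazed coaster, plain white, 100 mm across, 7 mm thick; its top is flat. Origin: centre of its underside, on the worktop; z up. The home of the salt shaker.
- coaster_yellow: Fixed, shallow round glazed coaster, plain yellow, 100 mm across, 7 mm thick; its top is flat. Origin: centre of its underside, on the worktop; z up. The home of the honey jar.
- coaster_cork: Fixed square wooden coaster with a brown cork inlay, 98 mm square, 7 mm thick (its solid top is at 6 mm). Empty at the start; the free parking place. Origin: centre of its underside, on the worktop; z up. The five coasters' places are shuffled; their centres are at least 120 mm apart.
- mug: Loose white mug with a small blue flower pattern, a bystander among the coasters, 91 mm tall, 82 mm across plus a handle (114 mm in all), about 275 g. Origin: centre of the footprint with handle, on the underside; y points away from the handle. Not to be moved.
Things that resemble listed ones, but are neither listed nor needed, are in the scene too. Several things have the shape of the coaster_yellow; the one meant has the colours described above.

How it is judged (in metres and radians):
At the end, for the whole second after the job is handed in: Egg timer on the red, egg cup on the teal, salt shaker on the white and honey jar on the yellow coaster, each within 15 mm of the coaster's centre, upright within 0.1 rad, standing on it (underside 3 to 12 mm above the worktop) and at rest (horizontal distance between egg_timer and coaster_red below 0.015 m and height (world z) of egg_timer between 0.003 and 0.012 m and angle between each of egg_timer, egg_cup, salt_shaker, honey_jar's own z axis and vertical below 0.1 rad and linear speed of each of egg_timer, egg_cup, salt_shaker, honey_jar below 0.02 m/s and angular speed of each of egg_timer, egg_cup, salt_shaker, honey_jar below 0.2 rad/s and horizontal distance between egg_cup and coaster_teal below 0.015 m and height (world z) of egg_cup between 0.003 and 0.012 m and horizontal distance between salt_shaker and coaster_white below 0.015 m and height (world z) of salt_shaker between 0.003 and 0.012 m and horizontal distance between honey_jar and coaster_yellow below 0.015 m and height (world z) of honey_jar between 0.003 and 0.012 m); the robot touches nothing.
It fails at once if the mug is shifted by more than 30 mm or tipped (distance of mug from where it was at the start of the episode above 0.03 m or angle between mug's own z axis and vertical above 0.3 rad).
It fails at once if one of the four things is tipped over (tilted by more than 0.7 rad) (angle between any of egg_timer, egg_cup, salt_shaker, honey_jar's own z axis and vertical above 0.7 rad).
It fails at once if one of the four things is dropped (let go by the fingers with its underside more than 35 mm above the worktop) ((height (world z) of egg_timer above 0.035 m and contact force between the fingers and egg_timer below 0.01 N) or (height (world z) of egg_cup above 0.035 m and contact force between the fingers and egg_cup below 0.01 N) or (height (world z) of salt_shaker above 0.035 m and contact force between the fingers and salt_shaker below 0.01 N) or (height (world z) of honey_jar above 0.035 m and contact force between the fingers and honey_jar below 0.01 N)).
It also fails if it takes over 128 s, if anything falls off the work surface, if the arm or the gripper's body presses on something with over 40 N, if the wrist force passes 120 N, or if a joint passes its speed limit or range.

### The arm

A 6-joint arm with a two-finger parallel gripper is mounted at the origin on a cart in front of the work surface, level with it; the furniture and walls round the work are solid. World frame = base frame: x ahead of the robot, y to its left, z up, the work surface at z = 0. Lengths are in m, angles in degrees, forces in N, time in s.
With the tool pointing down it reaches from about 0.35 to 0.875 m from the base axis. Payload 4.2 kg.
Tool frame: the origin (TCP) lies at the very end of the fingers, on their centre line; the grasp point (between the pads) lies 19 mm behind it; z points along the fingers, y is the line along which they close (so a half turn about z gives the same grasp; the last joint's range is limited). The gripper opens to 87 mm and grips with 3 to 60 N. Pads are 19 mm wide; open, the fingers measure 117 mm over their backs; the gripper's body (75 mm by 190 mm) begins 51 mm behind the grasp point.
Start: joints at [-51.073, 22.042, 0.453, 0, -68.411, -14.817], TCP at [0.255, -0.57, 0.223] pointing down, gripper open.
Joint ranges: [-179.83, 179.83], [-69.29, 118.12], [-61.27, 80.66], [-181.25, 117.63], [-171.15, -9.14], [-177.46, 177.46]. Speed limits (degrees/s): [159.86, 159.86, 180, 180, 180, 180].

### API

Orientations are given as a 3x3 rotation matrix whose columns are the frame's x, y, z axes.
In Python, from station import monitor, cams, ticket gives the robot as it stands.
- The arm moves only by the tool drive_tool, never from a script. Its argument "moves" is a list of rows, each an object with "delta_pos": the shift along the tool's x, y, z in mm, a list of three; "turn": the turn about the tool's z in rad; "claw": the opening, from 0 (shut) to 1 (fully open). A call has 1 to 12 rows; each row shifts and turns the commanded pose from where the row before left it, along the tool's axes as they then stand; what a row does not reach is not made up. A row lasts 1/8 s, in which the tool goes at most 62.5 mm and 10.7 degrees, less where a joint would pass 70% of its speed; a pose out of reach is approached as far as the arm can. A call is refused whole if a number of a shift passes 62.5 or a number of a turn 0.188, either way. A call with a gripper value outside its range is refused whole. The fingers move at their own pace and stop on an object; the grip force is fixed at half the most. Time passes only in rows, so rows that do not move let the fingers close. It gives the time, the measured TCP pose, the force, the opening and the grip force at its end, in the units of the state.
- monitor.sense(): the state, without advancing time (a new reading comes with each control period).
- cams.capture(name): name is "scene" or "top" or "wrist"; returns a dict with "color" (420x560x3 uint8, red, green, blue), "range_z" (420x560 float32, m along the optical axis (not along the pixel's ray), 0 where there is no reading), "vertical_fov" (degrees; the focal length in pixels is half the picture's height over the tangent of half this angle, whatever the lens; pixels are square), "cx", "cy" (the principal point, pixels), "dist" ([k1, k2, p1, p2, k3] as OpenCV has them; the pictures are not rectified), "extrinsics" (4x4, takes a point from camera to world coordinates). Camera axes: x right, y down, z forward; pixel columns grow to the right and rows downward; lengths in m; the calibration is good to about 2 mm. A picture is of the moment at which its call begins.
- ticket.finish_job(): hands the job in; it is judged then, once.
The state is a dict: "time_s": time; "joints": joint angles; "joint_velocities": joint speeds; "effort": joint torques, N m; "tcp_pos": TCP position; "ee_rot": TCP orientation; "wrist_force": force on the tool from outside, world axes, zero at the start; "moment": the same for the moment, N m; "gripper_width": opening from 0.0 (shut) to 1.0 (fully open); "gripper_force": force on a finger pad.
Only numpy, scipy, OpenCV 4.12 (cv2) and the standard library are available. Lean on these libraries where they do the work, as an engineer would, in place of code of your own. Each camera call takes 0.05 s, during which the arm holds its last target. There are 200 camera calls.

## Working session

There is one attempt and no reset: what is moved stays moved. The work goes in short steps, Python scripts to look and compute and a tool call to move; the robot and the scene stay as the last step left them, time stands still between calls to the robot, and variables do not carry over. Pictures are saved under pics/ and viewed, at most 14 in all, crops included, and the job is handed in when it is done.

Besides the shell and the picture viewer there is one more tool, called after ">>>" by a JSON object that holds its "fn" and its "kwargs", one argument or row to a line. drive_tool: Moves the arm, as the interface text tells. Its arguments: {"type":"object","properties":{"moves":{"type":"array","items":{"type":"object","properties":{"delta_pos":{"type":"array","items":{"type":"number"}},"turn":{"type":"number"},"claw":{"type":"number"}}}}},"required":["moves"]}

```bash
mkdir -p pics && ls && cat > h.py <<'E'
import numpy as np, cv2
from station import monitor, cams, ticket
def K(c):
    h,w=c['color'].shape[:2]; f=h/2/np.tan(np.radians(c['vertical_fov'])/2)
    return np.array([[f,0,c['cx']],[0,f,c['cy']],[0,0,1.]])
def rays(c,px):
    p=cv2.undistortPoints(np.float64(px).reshape(-1,1,2),K(c),np.float64(c['dist'])).reshape(-1,2)
    return np.c_[p,np.ones(len(p))]
def plane(c,px,z):
    E=np.array(c['extrinsics']); d=rays(c,px)@E[:3,:3].T; o=E[:3,3]
    return o+d*((z-o[2])/d[:,2])[:,None]
def cloud(c):
    h,w=c['color'].shape[:2]; v,u=np.mgrid[:h,:w]
    r=rays(c,np.c_[u.ravel(),v.ravel()])*c['range_z'].reshape(-1,1)
    E=np.array(c['extrinsics']); return (r@E[:3,:3].T+E[:3,3]).reshape(h,w,3)
def save(n,img,s=1):
    cv2.imwrite('pics/'+n,cv2.resize(img[...,::-1],None,fx=s,fy=s,interpolation=cv2.INTER_CUBIC))
E
python3 - <<'E'
from h import *
import pickle
s=monitor.sense(); print({k:np.round(v,3).tolist() for k,v in s.items()})
d={n:cams.capture(n) for n in('top','scene')}
pickle.dump(d,open('d0.pkl','wb'))
for n in d: save(n+'0.png',d[n]['color'],1.4); print(n,d[n]['vertical_fov'],d[n]['dist'],np.round(d[n]['extrinsics'],3).tolist())
E
```

```text
pics
{'time_s': 0.0, 'joints': [-51.073, 22.092, 0.38, -0.029, -68.412, -14.818], 'joint_velocities': [0.021, -0.025, 0.038, 0.061, -0.003, 0.032], 'effort': [0.001, -39.067, 18.741, 4.22, 0.011, -0.0], 'tcp_pos': [0.255, -0.57, 0.221], 'ee_rot': [[-0.913, -0.408, -0.001], [-0.408, 0.913, 0.002], [0.0, 0.002, -1.0]], 'wrist_force': [0.057, 0.826, -0.532], 'moment': [0.05, 0.012, 0.025], 'gripper_force': 0.0, 'gripper_width': 0.994}
top 44.788025534354226 [-0.02406844  0.          0.          0.          0.        ] [[-0.024, -0.991, 0.135, 0.304], [-1.0, 0.022, -0.015, -0.144], [0.012, -0.135, -0.991, 1.332], [0.0, 0.0, 0.0, 1.0]]
scene 48.79481385542962 [-0.01914537  0.          0.          0.          0.        ] [[0.784, -0.387, 0.486, -0.074], [-0.621, -0.494, 0.609, -0.876], [0.004, -0.779, -0.627, 0.813], [0.0, 0.0, 0.0, 1.0]]
```

View pics/top0.png

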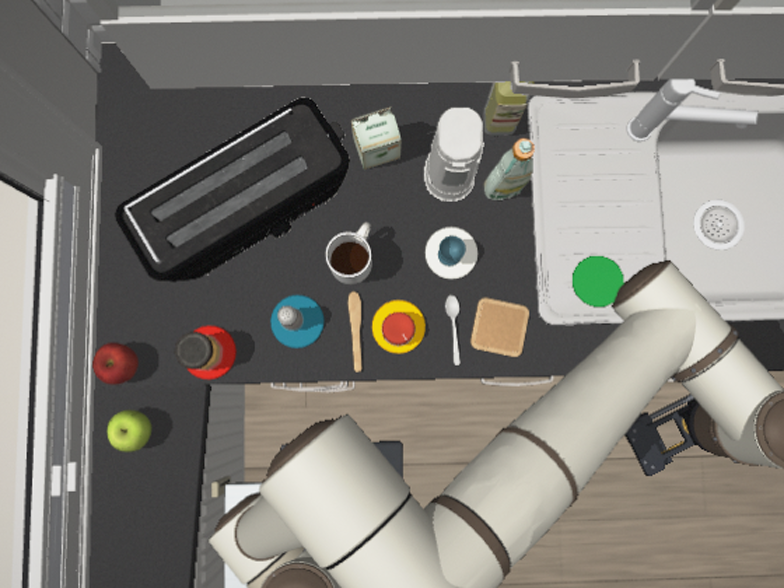

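View pics/scene0.png

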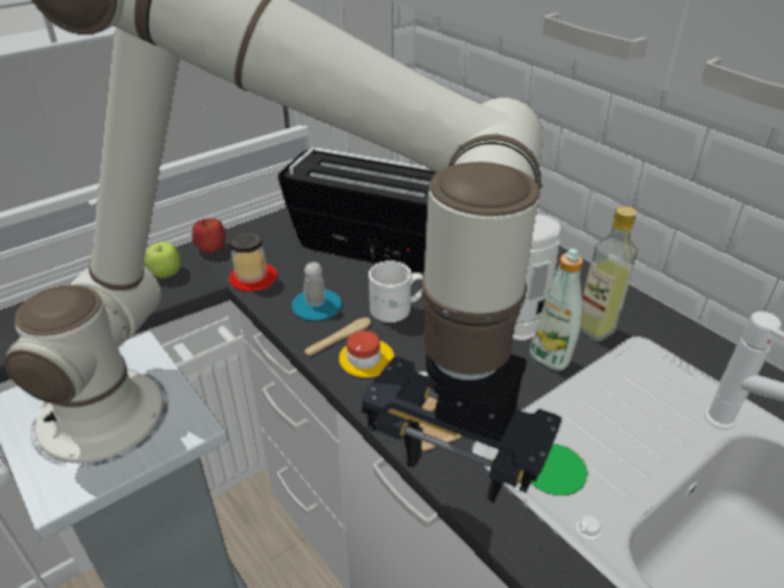

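The top view (1.4x pixels) shows the honey jar on red (209,352), the salt shaker on teal (297,321), the egg timer on yellow (399,326) and the egg cup on white (451,252). Cork (500,327) is empty and the mug is at (349,258). Coaster-shaped candidates are red, teal, yellow, white and a green disc (597,281). The green disc matches no listed colour, so it is a decoy; plain yellow is the one at (399,326). That makes two pairwise swaps through the cork.

```bash
cat > m.py <<'E'
from h import *
from scipy.optimize import least_squares
def circ(P):
    f=lambda q:np.hypot(P[:,0]-q[0],P[:,1]-q[1])-.05
    h=cv2.minEnclosingCircle(P[:,:2].astype(np.float32))
    q=least_squares(f,h[0],loss='soft_l1',f_scale=.001)
    return q.x,np.median(abs(q.fun)),h
R={'red':(209,352),'teal':(297,321),'yellow':(399,326),'white':(451,252),'cork':(500,327)}
def hue(c,n):
    H,S,V=cv2.split(cv2.cvtColor(c['color'],cv2.COLOR_RGB2HSV)); 
    return {'red':((H<6)|(H>174))&(S>180)&(V>150),'teal':(abs(H.astype(int)-99)<8)&(S>140)&(V>90),'yellow':(abs(H.astype(int)-26)<6)&(S>180)&(V>150),
     'white':(S<40)&(V>190),'cork':(abs(H.astype(int)-14)<8)&(S>60)&(V>100)}[n]
def coasters(c,z=.007):
    out={}
    for n,(u,v) in R.items():
        u,v=u/1.4,v/1.4; m=hue(c,n); yy,xx=np.mgrid[:m.shape[0],:m.shape[1]]
        m=(m&(np.hypot(xx-u,yy-v)<24)).astype(np.uint8)
        cs,_=cv2.findContours(m,cv2.RETR_EXTERNAL,cv2.CHAIN_APPROX_NONE)
        h=cv2.convexHull(max(cs,key=cv2.contourArea))
        if n=='cork':
            r=cv2.minAreaRect(plane(c,h,z)[:,:2].astype(np.float32)); out[n]=(r[0],r[1],r[2]);continue
        out[n]=circ(plane(c,h,z))
    return out
E
python3 - <<'E'
from m import *
import pickle
d=pickle.load(open('d0.pkl','rb')); c=d['top']
for n,o in coasters(c).items(): print(n,*[np.round(np.array(x,dtype=object) if 0 else np.hstack(x),4) for x in o])
P=cloud(c)
print('table z',[np.round(np.median(P[y,x,2]),4) for y,x in((200,290),(180,100),(255,300))])
C=coasters(c)
for n in ('red','teal','yellow','white'):
    q=C[n][0]; m=(np.hypot(P[...,0]-q[0],P[...,1]-q[1])<.06)&(P[...,2]>.02)&(P[...,2]<.12)
    Q=P[m]; zt=np.percentile(Q[:,2],97); T=Q[Q[:,2]>zt-.012]
    h=cv2.minEnclosingCircle(T[:,:2].astype(np.float32))
    print(n,'ztop',zt.round(4),'n',len(T),'mean',T.mean(0).round(4),'encl',np.round(np.hstack(h),4))
m=(abs(P[...,2]-.09)<.008); yy,xx=np.mgrid[:420,:560]; m&=np.hypot(xx-249,yy-184)<35
print('mug',P[m].mean(0),np.round(np.hstack(cv2.minEnclosingCircle(P[m][:,:2].astype(np.float32))),3))
# tall things near
m=(P[...,2]>.03)&(P[...,0]<.75)&(P[...,0]>.3)&(abs(P[...,1])<.7)
save('crop0.png',np.hstack([c['color'][210:280,100:390]]),2.7)
E
```

```text
Traceback (most recent call last):
TypeError: 'numpy.float64' object is not iterable
```

```bash
cat > a.py <<'E'
from m import *
import pickle
d=pickle.load(open('d0.pkl','rb')); c=d['top']
C=coasters(c)
for n,o in C.items(): print(n,[np.round(x,4) if not isinstance(x,tuple) else np.round(np.hstack(x),4) for x in o])
P=cloud(c)
print('table z',[np.round(np.median(P[y,x,2]),4) for y,x in((200,290),(180,100),(255,300))])
for n in ('red','teal','yellow','white'):
    q=C[n][0]; m=(np.hypot(P[...,0]-q[0],P[...,1]-q[1])<.06)&(P[...,2]>.02)&(P[...,2]<.12)
    Q=P[m]; zt=np.percentile(Q[:,2],97); T=Q[Q[:,2]>zt-.012]
    h=cv2.minEnclosingCircle(T[:,:2].astype(np.float32))
    print(n,'ztop',zt.round(4),'n',len(T),'mean',T.mean(0).round(4),'encl',np.round(np.hstack(h),4))
m=(abs(P[...,2]-.09)<.008); yy,xx=np.mgrid[:420,:560]; m&=np.hypot(xx-249,yy-184)<35
print('mug',P[m].mean(0),np.round(np.hstack(cv2.minEnclosingCircle(P[m][:,:2].astype(np.float32))),3))
save('crop0.png',c['color'][160:280,120:390],2.9)
E
python3 a.py
```

```text
red [array([0.3944, 0.1883]), np.float64(0.0008), array([0.3622, 0.1873, 0.0363])]
teal [array([0.4461, 0.0243]), np.float64(0.0011), array([0.4466, 0.0244, 0.0494])]
yellow [array([ 0.4325, -0.1643]), np.float64(0.0004), array([ 0.4324, -0.1647,  0.0501])]
white [array([ 0.5709, -0.2682]), np.float64(0.0009), array([ 0.5704, -0.2676,  0.0493])]
cork [array([ 0.4272, -0.354 ]), array([0.0982, 0.1   ]), np.float64(76.5528)]
table z [np.float64(-0.0005), np.float64(0.1901), np.float64(0.0007)]
red ztop 0.0959 n 569 mean [0.3902 0.1937 0.0915] encl [0.3906 0.1942 0.0328]
teal ztop 0.0977 n 131 mean [0.4483 0.031  0.0925] encl [0.4481 0.0317 0.0168]
yellow ztop 0.0523 n 410 mean [ 0.4253 -0.1635  0.0473] encl [ 0.4256 -0.163   0.0296]
white ztop 0.0677 n 90 mean [ 0.5672 -0.266   0.0635] encl [ 0.5656 -0.265   0.0246]
mug [ 0.55663536 -0.07786876  0.08914091] [ 0.563 -0.081  0.05 ]
```

View pics/crop0.png

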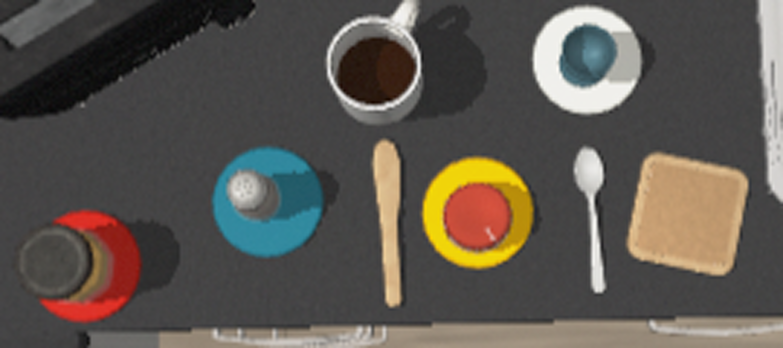

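The crop confirms the colours: plain yellow coaster with the timer at crop (478,212), white with the cup at (587,60), and plain teal and red where I named them. The red mask was cut off at its edge, so I will remeasure it. First I approach the egg cup.

>>> {"fn": "drive_tool", "kwargs": {
  "moves": [
    {"turn": 0.14,"delta_pos": [0,0,0],"claw": 1},
    {"turn": 0.14,"delta_pos": [0,0,0],"claw": 1},
    {"turn": 0.141,"delta_pos": [0,0,0],"claw": 1},
    {"delta_pos": [-39,38,0],"turn": 0,"claw": 1},
    {"delta_pos": [-39,38,0],"turn": 0,"claw": 1},
    {"delta_pos": [-39,38,0],"turn": 0,"claw": 1},
    {"delta_pos": [-39,38,0],"turn": 0,"claw": 1},
    {"delta_pos": [-39,38,0],"turn": 0,"claw": 1},
    {"delta_pos": [-39,38,0],"turn": 0,"claw": 1},
    {"delta_pos": [-39,38,0],"turn": 0,"claw": 1},
    {"delta_pos": [-39,38,0],"turn": 0,"claw": 1},
    {"delta_pos": [0,0,0],"turn": 0,"claw": 1}
  ]
}}

```text
time_s: 1.6
tcp_pos: [0.5694, -0.2637, 0.2214]
ee_rot: [[-1.0, -0.004, -0.001], [-0.004, 1.0, 0.001], [0.001, 0.001, -1.0]]
wrist_force: [0.3, -0.2, -0.6]
gripper_width: 0.999
gripper_force: 0.0
```

```bash
python3 - <<'E'
from m import *
import pickle
s=monitor.sense(); print(s['time_s'],np.round(s['tcp_pos'],4),np.round(s['ee_rot'],3).tolist(),np.round(s['joints'],1))
c=pickle.load(open('d0.pkl','rb'))['top']
H,S,V=cv2.split(cv2.cvtColor(c['color'],cv2.COLOR_RGB2HSV)); yy,xx=np.mgrid[:420,:560]
m=((H<6)|(H>174))&(S>190)&(V>90)&(np.hypot(xx-150,yy-252)<26)
P=plane(c,cv2.convexHull(np.c_[xx[m],yy[m]].astype(np.int32)),.007); print('red',circ(P))
w=cams.capture('wrist'); pickle.dump(w,open('w1.pkl','wb')); save('w1.png',w['color'],1.3); print(np.round(w['extrinsics'],3).tolist(),w['vertical_fov'],w['dist'])
E
```

```text
1.6 [ 0.5694 -0.2637  0.2214] [[-1.0, -0.004, -0.001], [-0.004, 1.0, 0.001], [0.001, 0.001, -1.0]] [-10.1  22.4   0.8  -0.  -68.5 -79.6]
red (array([0.39273224, 0.18880442]), np.float64(0.0011935493710292094), ((0.39226484298706055, 0.18718181550502777), 0.04896976798772812))
[[-0.005, 0.963, 0.269, 0.497], [1.0, 0.005, 0.002, -0.265], [0.0, 0.269, -0.963, 0.384], [0.0, 0.0, 0.0, 1.0]] 69.81467191690828 [-0.04018187  0.          0.          0.          0.        ]
```

View pics/w1.png

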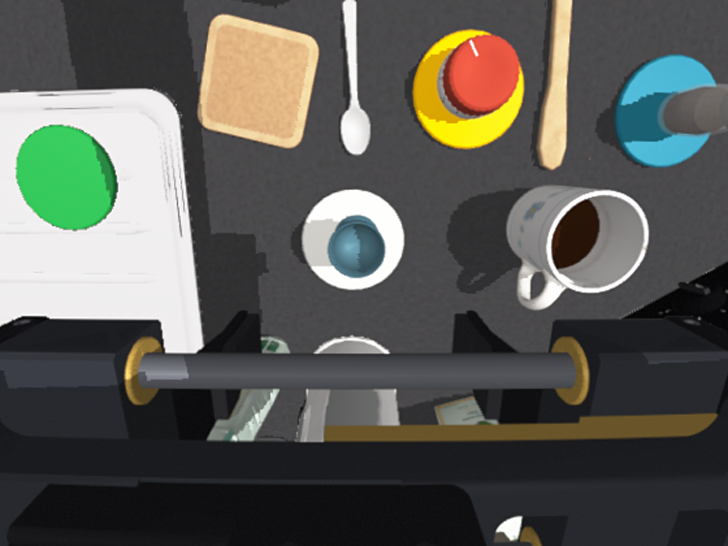

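The wrist view shows the white coaster at (353,240) with the cup at (356,247), yellow at (468,90), cork at (260,82), teal at (668,110), the mug at (590,240) and the canister beyond the fingers at (350,380). I measure all of these from here.

```bash
cat > w.py <<'E'
from m import *
import pickle,sys
def col(c,n):
    H,S,V=cv2.split(cv2.cvtColor(c['color'],cv2.COLOR_RGB2HSV)); H=H.astype(int)
    return {'red':((H<6)|(H>174))&(S>190)&(V>90),'teal':(abs(H-98)<8)&(S>140)&(V>60),'yellow':(abs(H-26)<7)&(S>180)&(V>90),'white':(S<40)&(V>150)}[n]
NOM={'red':(.3927,.1885),'teal':(.4463,.0243),'yellow':(.4325,-.1645),'white':(.5706,-.268),'cork':(.427,-.354)}
def look(c,names,objs,nom=NOM):
    P=cloud(c); r={}
    G=plane(c,np.stack(np.meshgrid(range(560),range(420)),-1),.007).reshape(420,560,3)
    for n in names:
        m=col(c,n)&(np.hypot(*(G[...,:2]-nom[n]).transpose(2,0,1))<.06)&(abs(P[...,2]-.006)<.012)
        m=cv2.morphologyEx(m.astype(np.uint8),cv2.MORPH_OPEN,np.ones((3,3)))>0
        q=G[m]; h=cv2.convexHull(q[:,:2].astype(np.float32)).reshape(-1,2)
        x,e,enc=circ(h); print(n,'coaster',np.round(x,4),'res',round(float(e),4),'encl',np.round(np.hstack(enc),4))
    for n in objs:
        m=(np.hypot(*(P[...,:2]-nom[n]).transpose(2,0,1))<.06)&(P[...,2]>.02)&(P[...,2]<.12)
        Q=P[m]; zt=np.percentile(Q[:,2],97); T=Q[Q[:,2]>zt-.008]
        print(n,'object ztop',zt.round(4),len(T),'mean',T.mean(0).round(4),'encl',np.round(np.hstack(cv2.minEnclosingCircle(T[:,:2].astype(np.float32))),4))
E
python3 - <<'E'
from w import *
c=pickle.load(open('w1.pkl','rb')); look(c,['white','yellow'],['white','yellow'])
P=cloud(pickle.load(open('d0.pkl','rb'))['top']); m=(P[...,2]>.05)&(abs(P[...,1]+.26)<.08)&(P[...,0]>.61)&(P[...,0]<.9); Q=P[m]
print('canister x min',Q[:,0].min(),'z',np.percentile(Q[:,2],98),Q[:,0].max())
E
```

```text
white coaster [ 0.5703 -0.2681] res 0.0002 encl [ 0.5703 -0.268   0.0501]
yellow coaster [ 0.4323 -0.165 ] res 0.0005 encl [ 0.4332 -0.1654  0.0501]
white object ztop 0.0669 426 mean [ 0.569  -0.2641  0.0647] encl [ 0.5665 -0.2642  0.0244]
yellow object ztop 0.0498 2663 mean [ 0.427  -0.1654  0.0478] encl [ 0.4267 -0.1644  0.0299]
canister x min 0.6355174600194812 z 0.698564860474484 0.8200667619653612
```

>>> {"fn": "drive_tool", "kwargs": {
  "moves": [
    {"delta_pos": [3,0,40],"turn": 0,"claw": 1},
    {"delta_pos": [0,0,40],"turn": 0,"claw": 1},
    {"delta_pos": [0,0,40],"turn": 0,"claw": 1},
    {"delta_pos": [0,0,30],"turn": 0,"claw": 1},
    {"delta_pos": [0,0,25],"turn": 0,"claw": 1},
    {"delta_pos": [0,0,13],"turn": 0,"claw": 1},
    {"delta_pos": [0,0,0],"turn": 0,"claw": 1},
    {"delta_pos": [0,0,0],"turn": 0,"claw": 0},
    {"delta_pos": [0,0,0],"turn": 0,"claw": 0},
    {"delta_pos": [0,0,0],"turn": 0,"claw": 0},
    {"delta_pos": [0,0,0],"turn": 0,"claw": 0},
    {"delta_pos": [0,0,0],"turn": 0,"claw": 0}
  ]
}}

```text
time_s: 3.15
tcp_pos: [0.5644, -0.2664, 0.0347]
ee_rot: [[-1.0, 0.0, 0.0], [0.0, 1.0, 0.0], [-0.0, 0.0, -1.0]]
wrist_force: [-0.4, 0.4, 0.6]
gripper_width: 0.529
gripper_force: 29.9
```

>>> {"fn": "drive_tool", "kwargs": {
  "moves": [
    {"delta_pos": [0,0,-15],"turn": 0,"claw": 0},
    {"delta_pos": [0,0,-25],"turn": 0,"claw": 0},
    {"delta_pos": [20,-12,-20],"turn": 0,"claw": 0},
    {"delta_pos": [36,-23,0],"turn": 0,"claw": 0},
    {"delta_pos": [36,-23,0],"turn": 0,"claw": 0},
    {"delta_pos": [30,-20,0],"turn": 0,"claw": 0},
    {"delta_pos": [15,-10,0],"turn": 0,"claw": 0},
    {"delta_pos": [0,0,20],"turn": 0,"claw": 0},
    {"delta_pos": [0,0,20],"turn": 0,"claw": 0},
    {"delta_pos": [0,0,12],"turn": 0,"claw": 0},
    {"delta_pos": [0,0,0],"turn": 0,"claw": 0}
  ]
}}

```text
time_s: 4.53
tcp_pos: [0.4273, -0.3542, 0.042]
ee_rot: [[-1.0, -0.0, -0.001], [-0.0, 1.0, 0.001], [0.001, 0.001, -1.0]]
wrist_force: [0.2, 0.1, -0.8]
gripper_width: 0.535
gripper_force: 29.9
```

>>> {"fn": "drive_tool", "kwargs": {
  "moves": [
    {"delta_pos": [0,0,4],"turn": 0,"claw": 0},
    {"delta_pos": [0,0,4],"turn": 0,"claw": 0},
    {"delta_pos": [0,0,0],"turn": 0,"claw": 0},
    {"delta_pos": [0,0,0],"turn": 0,"claw": 1},
    {"delta_pos": [0,0,0],"turn": 0,"claw": 1},
    {"delta_pos": [0,0,0],"turn": 0,"claw": 1},
    {"delta_pos": [0,0,0],"turn": 0,"claw": 1},
    {"delta_pos": [0,0,-40],"turn": 0,"claw": 1},
    {"delta_pos": [0,0,-50],"turn": 0,"claw": 1},
    {"delta_pos": [0,0,-50],"turn": 0,"claw": 1},
    {"delta_pos": [0,0,-50],"turn": 0,"claw": 1},
    {"delta_pos": [0,0,0],"turn": 0,"claw": 1}
  ]
}}

```text
time_s: 6.02
tcp_pos: [0.4295, -0.3558, 0.2296]
ee_rot: [[-1.0, -0.0, 0.009], [-0.0, 1.0, -0.005], [-0.009, -0.005, -1.0]]
wrist_force: [-0.1, -0.3, -0.1]
gripper_width: 1.0
gripper_force: 0.0
```

>>> {"fn": "drive_tool", "kwargs": {
  "moves": [
    {"delta_pos": [0,38,0],"turn": 0,"claw": 1},
    {"delta_pos": [0,48,0],"turn": 0,"claw": 1},
    {"delta_pos": [0,48,0],"turn": 0,"claw": 1},
    {"delta_pos": [0,48,0],"turn": 0,"claw": 1},
    {"delta_pos": [0,48,0],"turn": 0,"claw": 1},
    {"delta_pos": [0,48,0],"turn": 0,"claw": 1},
    {"delta_pos": [-10,48,0],"turn": 0,"claw": 1},
    {"delta_pos": [-10,48,0],"turn": 0,"claw": 1},
    {"delta_pos": [0,10,0],"turn": 0,"claw": 1},
    {"delta_pos": [0,0,0],"turn": 0,"claw": 1},
    {"delta_pos": [0,0,0],"turn": 0,"claw": 1}
  ]
}}

```text
time_s: 7.4
tcp_pos: [0.447, 0.0285, 0.2242]
ee_rot: [[-1.0, 0.001, -0.001], [0.001, 1.0, -0.0], [0.001, -0.0, -1.0]]
wrist_force: [-0.1, 0.7, -0.1]
gripper_width: 0.999
gripper_force: 0.0
```

```bash
python3 - <<'E'
from w import *
w=cams.capture('wrist'); pickle.dump(w,open('w2.pkl','wb')); save('w2.png',w['color'],1.2)
look(w,['teal','red','white','yellow'],['teal','red'])
print(monitor.sense()['time_s'],monitor.sense()['tcp_pos'])
E
```

```text
teal coaster [0.4464 0.0244] res 0.0006 encl [0.4464 0.0244 0.0498]
red coaster [0.3917 0.1881] res 0.0003 encl [0.4023 0.1685 0.0445]
white coaster [ 0.57   -0.2657] res 0.0002 encl [ 0.5289 -0.2658  0.0265]
yellow coaster [ 0.4323 -0.1639] res 0.0003 encl [ 0.4324 -0.1633  0.0501]
teal object ztop 0.096 677 mean [0.4486 0.0319 0.0932] encl [0.4497 0.0321 0.0157]
red object ztop 0.0939 3524 mean [0.3903 0.1923 0.0923] encl [0.3912 0.1935 0.0326]
7.45 [0.44704497 0.02846512 0.22432513]
```

View pics/w2.png

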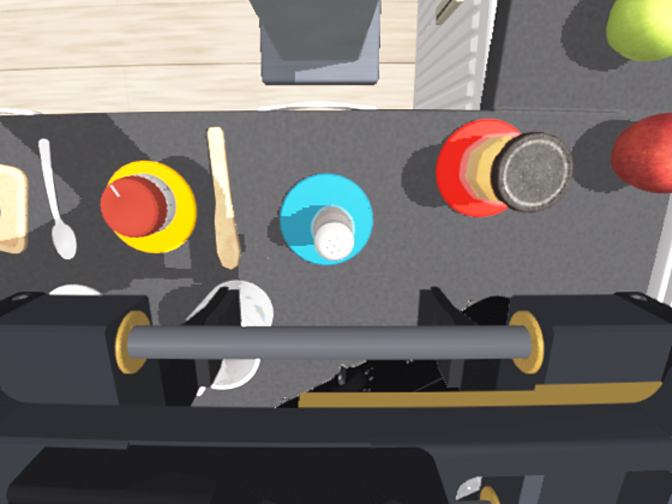

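The view shows the shaker at (333,238) on teal and the jar at (534,172) on red. Measured, they are at (.449,.032) and (.391,.193). Next I grasp the shaker.

>>> {"fn": "drive_tool", "kwargs": {
  "moves": [
    {"delta_pos": [-2,3.5,35],"turn": 0,"claw": 1},
    {"delta_pos": [0,0,40],"turn": 0,"claw": 1},
    {"delta_pos": [0,0,40],"turn": 0,"claw": 1},
    {"delta_pos": [0,0,35],"turn": 0,"claw": 1},
    {"delta_pos": [0,0,20],"turn": 0,"claw": 1},
    {"delta_pos": [0,0,12],"turn": 0,"claw": 1},
    {"delta_pos": [0,0,0],"turn": 0,"claw": 1},
    {"delta_pos": [0,0,0],"turn": 0,"claw": 0},
    {"delta_pos": [0,0,0],"turn": 0,"claw": 0},
    {"delta_pos": [0,0,0],"turn": 0,"claw": 0},
    {"delta_pos": [0,0,0],"turn": 0,"claw": 0},
    {"delta_pos": [0,0,0],"turn": 0,"claw": 0}
  ]
}}

```text
time_s: 8.95
tcp_pos: [0.4495, 0.0331, 0.0427]
ee_rot: [[-1.0, 0.0, 0.0], [0.0, 1.0, 0.0], [-0.0, 0.0, -1.0]]
wrist_force: [1.2, -0.1, 0.9]
gripper_width: 0.512
gripper_force: 0.0
```

>>> {"fn": "drive_tool", "kwargs": {
  "moves": [
    {"delta_pos": [0,0,0],"turn": 0,"claw": 0},
    {"delta_pos": [0,0,0],"turn": 0,"claw": 0},
    {"delta_pos": [0,0,-15],"turn": 0,"claw": 0}
  ]
}}

```text
time_s: 9.32
tcp_pos: [0.4484, 0.0326, 0.0567]
ee_rot: [[-1.0, 0.001, -0.003], [0.001, 1.0, -0.001], [0.003, -0.001, -1.0]]
wrist_force: [0.0, -0.2, -0.4]
gripper_width: 0.44
gripper_force: 29.6
```

```bash
python3 - <<'E'
from w import *
c=cams.capture('scene'); save('s3.png',c['color'][150:280,180:420],3)
print(monitor.sense()['gripper_width'],monitor.sense()['gripper_force'])
E
```

```text
0.44394417539704323 29.563016560859978
```

View pics/s3.png

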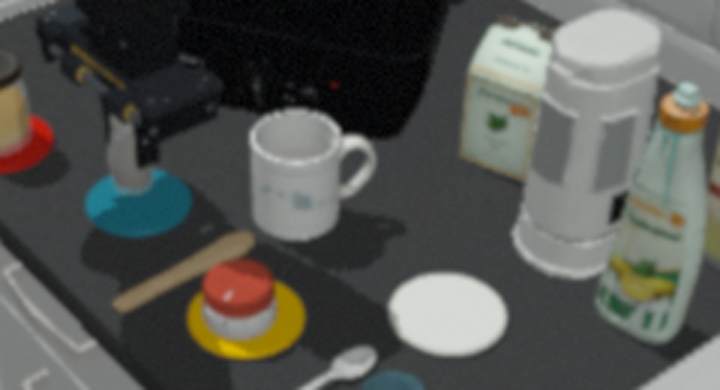

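The shaker hangs upright in the fingers at crop (128,155) and its body tapers, which explains the 38 mm width. I carry it high, in front of the mug, to the white coaster.

>>> {"fn": "drive_tool", "kwargs": {
  "moves": [
    {"delta_pos": [0,0,-30],"turn": 0,"claw": 0},
    {"delta_pos": [0,0,-40],"turn": 0,"claw": 0},
    {"delta_pos": [0,-20,-32],"turn": 0,"claw": 0},
    {"delta_pos": [0,-40,0],"turn": 0,"claw": 0},
    {"delta_pos": [0,-40,0],"turn": 0,"claw": 0},
    {"delta_pos": [0,-40,0],"turn": 0,"claw": 0},
    {"delta_pos": [0,-40,0],"turn": 0,"claw": 0},
    {"delta_pos": [-30,-40,0],"turn": 0,"claw": 0},
    {"delta_pos": [-35,-40,0],"turn": 0,"claw": 0},
    {"delta_pos": [-35,-25,0],"turn": 0,"claw": 0},
    {"delta_pos": [-20,-13,0],"turn": 0,"claw": 0},
    {"delta_pos": [0,0,0],"turn": 0,"claw": 0}
  ]
}}

```text
time_s: 10.88
tcp_pos: [0.5699, -0.2657, 0.1578]
ee_rot: [[-1.0, 0.002, -0.002], [0.002, 1.0, 0.001], [0.002, 0.001, -1.0]]
wrist_force: [-0.5, 0.4, -1.4]
gripper_width: 0.437
gripper_force: 29.6
```

>>> {"fn": "drive_tool", "kwargs": {
  "moves": [
    {"delta_pos": [0,0,30],"turn": 0,"claw": 0},
    {"delta_pos": [0,0,30],"turn": 0,"claw": 0},
    {"delta_pos": [0,0,25],"turn": 0,"claw": 0},
    {"delta_pos": [0,0,15],"turn": 0,"claw": 0},
    {"delta_pos": [0,0,0],"turn": 0,"claw": 0},
    {"delta_pos": [0,0,0],"turn": 0,"claw": 0}
  ]
}}

```text
time_s: 11.62
tcp_pos: [0.5701, -0.2651, 0.0607]
ee_rot: [[-1.0, -0.0, 0.002], [-0.0, 1.0, -0.001], [-0.002, -0.001, -1.0]]
wrist_force: [0.3, 0.1, -0.6]
gripper_width: 0.442
gripper_force: 29.6
```

>>> {"fn": "drive_tool", "kwargs": {
  "moves": [
    {"delta_pos": [0,-2,9],"turn": 0,"claw": 0},
    {"delta_pos": [0,0,5],"turn": 0,"claw": 0},
    {"delta_pos": [0,0,3],"turn": 0,"claw": 0},
    {"delta_pos": [0,0,0],"turn": 0,"claw": 0},
    {"delta_pos": [0,0,0],"turn": 0,"claw": 1},
    {"delta_pos": [0,0,0],"turn": 0,"claw": 1},
    {"delta_pos": [0,0,0],"turn": 0,"claw": 1},
    {"delta_pos": [0,0,0],"turn": 0,"claw": 1},
    {"delta_pos": [0,0,-40],"turn": 0,"claw": 1},
    {"delta_pos": [0,0,-45],"turn": 0,"claw": 1},
    {"delta_pos": [0,0,-45],"turn": 0,"claw": 1},
    {"delta_pos": [0,0,-45],"turn": 0,"claw": 1}
  ]
}}

```text
time_s: 13.12
tcp_pos: [0.5692, -0.2669, 0.2191]
ee_rot: [[-1.0, 0.0, 0.0], [0.0, 1.0, 0.0], [-0.0, 0.0, -1.0]]
wrist_force: [0.9, -1.1, -1.0]
gripper_width: 0.998
gripper_force: 0.0
```

>>> {"fn": "drive_tool", "kwargs": {
  "moves": [
    {"delta_pos": [20,-12,0],"turn": 0,"claw": 1},
    {"delta_pos": [40,-25,0],"turn": 0,"claw": 1},
    {"delta_pos": [40,-25,0],"turn": 0,"claw": 1},
    {"delta_pos": [40,-25,0],"turn": 0,"claw": 1},
    {"delta_pos": [3,0,0],"turn": 0,"claw": 1},
    {"delta_pos": [0,0,0],"turn": 0,"claw": 1},
    {"delta_pos": [0,0,0],"turn": 0,"claw": 1}
  ]
}}

```text
time_s: 14.0
tcp_pos: [0.427, -0.3536, 0.2171]
ee_rot: [[-1.0, -0.001, -0.0], [-0.001, 1.0, 0.0], [0.0, 0.0, -1.0]]
wrist_force: [-0.2, -0.1, 0.3]
gripper_width: 1.001
gripper_force: 0.0
```

```bash
python3 - <<'E'
from w import *
w=cams.capture('wrist'); pickle.dump(w,open('w4.pkl','wb')); save('w4.png',w['color'],1.2)
look(w,['white','yellow'],['cork','white','yellow'])
print(monitor.sense()['time_s'],monitor.sense()['tcp_pos'])
E
```

```text
white coaster [ 0.5694 -0.2685] res 0.0001 encl [ 0.5695 -0.2691  0.0504]
yellow coaster [ 0.4318 -0.1658] res 0.0002 encl [ 0.4318 -0.166   0.0501]
cork object ztop 0.066 433 mean [ 0.4326 -0.3538  0.0638] encl [ 0.4296 -0.3538  0.0244]
white object ztop 0.0955 353 mean [ 0.5626 -0.2689  0.0923] encl [ 0.5675 -0.2675  0.0159]
yellow object ztop 0.0495 2007 mean [ 0.4252 -0.1666  0.0476] encl [ 0.4265 -0.1651  0.0299]
14.05 [ 0.42707361 -0.35351653  0.21716347]
```

View pics/w4.png

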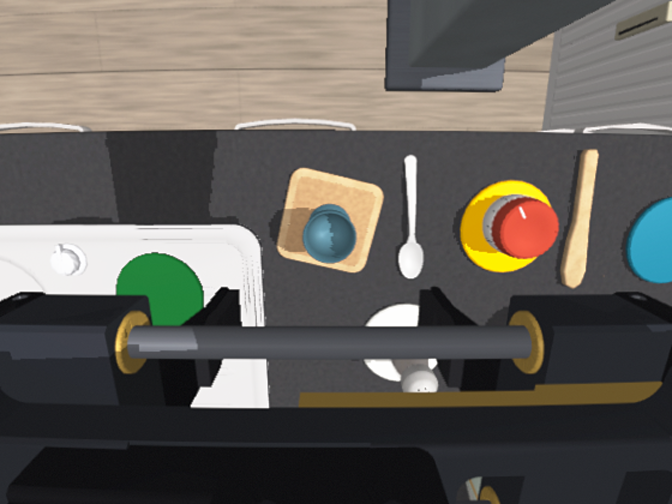

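The cup stands at (330,235) on the cork, measured at (.4296,-.3538), and the shaker is on white (420,385), within about 3 mm of centre. I grasp the cup for the teal coaster.

>>> {"fn": "drive_tool", "kwargs": {
  "moves": [
    {"delta_pos": [-2.5,0,35],"turn": 0,"claw": 1},
    {"delta_pos": [0,0,40],"turn": 0,"claw": 1},
    {"delta_pos": [0,0,40],"turn": 0,"claw": 1},
    {"delta_pos": [0,0,35],"turn": 0,"claw": 1},
    {"delta_pos": [0,0,20],"turn": 0,"claw": 1},
    {"delta_pos": [0,0,12],"turn": 0,"claw": 1},
    {"delta_pos": [0,0,0],"turn": 0,"claw": 0},
    {"delta_pos": [0,0,0],"turn": 0,"claw": 0},
    {"delta_pos": [0,0,0],"turn": 0,"claw": 0},
    {"delta_pos": [0,0,0],"turn": 0,"claw": 0},
    {"delta_pos": [0,0,0],"turn": 0,"claw": 0},
    {"delta_pos": [0,0,0],"turn": 0,"claw": 0}
  ]
}}

```text
time_s: 15.55
tcp_pos: [0.429, -0.354, 0.0359]
ee_rot: [[-1.0, 0.0, 0.0], [0.0, 1.0, -0.0], [-0.0, -0.0, -1.0]]
wrist_force: [-0.4, 0.9, 2.6]
gripper_width: 0.536
gripper_force: 30.0
```

>>> {"fn": "drive_tool", "kwargs": {
  "moves": [
    {"delta_pos": [0,0,-15],"turn": 0,"claw": 0},
    {"delta_pos": [0,0,-30],"turn": 0,"claw": 0},
    {"delta_pos": [0,18,-35],"turn": 0,"claw": 0},
    {"delta_pos": [0,40,0],"turn": 0,"claw": 0},
    {"delta_pos": [0,45,0],"turn": 0,"claw": 0},
    {"delta_pos": [0,45,0],"turn": 0,"claw": 0},
    {"delta_pos": [0,45,0],"turn": 0,"claw": 0},
    {"delta_pos": [0,45,0],"turn": 0,"claw": 0},
    {"delta_pos": [0,45,0],"turn": 0,"claw": 0},
    {"delta_pos": [-8,45,0],"turn": 0,"claw": 0},
    {"delta_pos": [-9,35,0],"turn": 0,"claw": 0},
    {"delta_pos": [0,15,0],"turn": 0,"claw": 0}
  ]
}}

```text
time_s: 17.05
tcp_pos: [0.4466, 0.0257, 0.1164]
ee_rot: [[-1.0, -0.002, 0.002], [-0.002, 1.0, 0.001], [-0.002, 0.001, -1.0]]
wrist_force: [-0.3, -0.5, -0.2]
gripper_width: 0.535
gripper_force: 30.0
```

>>> {"fn": "drive_tool", "kwargs": {
  "moves": [
    {"delta_pos": [0,0,15],"turn": 0,"claw": 0},
    {"delta_pos": [0,0,25],"turn": 0,"claw": 0},
    {"delta_pos": [0,0,20],"turn": 0,"claw": 0},
    {"delta_pos": [0,0,0],"turn": 0,"claw": 0},
    {"delta_pos": [0,0,0],"turn": 0,"claw": 0}
  ]
}}

```text
time_s: 17.68
tcp_pos: [0.4464, 0.0239, 0.0564]
ee_rot: [[-1.0, 0.0, 0.001], [0.0, 1.0, 0.0], [-0.001, 0.0, -1.0]]
wrist_force: [0.4, -0.1, -0.3]
gripper_width: 0.535
gripper_force: 30.0
```

Now I place the cup, raise, and go to the timer at about (.4265,-.165).

>>> {"fn": "drive_tool", "kwargs": {
  "moves": [
    {"delta_pos": [0,0,10],"turn": 0,"claw": 0},
    {"delta_pos": [0,0,6],"turn": 0,"claw": 0},
    {"delta_pos": [0,0,3],"turn": 0,"claw": 0},
    {"delta_pos": [0,0,0],"turn": 0,"claw": 0},
    {"delta_pos": [0,0,0],"turn": 0,"claw": 1},
    {"delta_pos": [0,0,0],"turn": 0,"claw": 1},
    {"delta_pos": [0,0,0],"turn": 0,"claw": 1},
    {"delta_pos": [0,0,0],"turn": 0,"claw": 1},
    {"delta_pos": [0,0,-40],"turn": 0,"claw": 1},
    {"delta_pos": [0,0,-50],"turn": 0,"claw": 1},
    {"delta_pos": [0,0,-50],"turn": 0,"claw": 1},
    {"delta_pos": [0,0,-40],"turn": 0,"claw": 1}
  ]
}}

```text
time_s: 19.18
tcp_pos: [0.4461, 0.024, 0.2188]
ee_rot: [[-1.0, 0.0, 0.002], [0.0, 1.0, 0.001], [-0.002, 0.001, -1.0]]
wrist_force: [0.5, 1.6, -0.7]
gripper_width: 1.0
gripper_force: 0.0
```

>>> {"fn": "drive_tool", "kwargs": {
  "moves": [
    {"delta_pos": [5,-20,0],"turn": 0,"claw": 1},
    {"delta_pos": [5,-40,0],"turn": 0,"claw": 1},
    {"delta_pos": [5,-45,0],"turn": 0,"claw": 1},
    {"delta_pos": [5,-45,0],"turn": 0,"claw": 1},
    {"delta_pos": [0,-30,0],"turn": 0,"claw": 1},
    {"delta_pos": [0,-9,0],"turn": 0,"claw": 1},
    {"delta_pos": [0,0,0],"turn": 0,"claw": 1},
    {"delta_pos": [0,0,0],"turn": 0,"claw": 1}
  ]
}}

```text
time_s: 20.18
tcp_pos: [0.4259, -0.1643, 0.2165]
ee_rot: [[-1.0, -0.001, -0.0], [-0.001, 1.0, 0.0], [0.0, 0.0, -1.0]]
wrist_force: [-0.1, -0.4, 0.9]
gripper_width: 1.001
gripper_force: 0.0
```

```bash
python3 - <<'E'
from w import *
w=cams.capture('wrist'); pickle.dump(w,open('w5.pkl','wb')); save('w5.png',w['color'],1.2)
look(w,['teal','white','yellow'],['teal','yellow'])
print(monitor.sense()['time_s'],monitor.sense()['tcp_pos'])
E
```

```text
teal coaster [0.446  0.0234] res 0.0003 encl [0.4458 0.023  0.05  ]
white coaster [ 0.5697 -0.2672] res 0.0003 encl [ 0.5702 -0.263   0.0504]
yellow coaster [ 0.4322 -0.1645] res 0.0004 encl [ 0.4323 -0.1647  0.05  ]
teal object ztop 0.0667 571 mean [0.4465 0.0242 0.0639] encl [0.4462 0.0229 0.025 ]
yellow object ztop 0.0497 2052 mean [ 0.4248 -0.1634  0.0478] encl [ 0.426  -0.1633  0.0296]
20.225 [ 0.42600255 -0.16418314  0.21657113]
```

View pics/w5.png

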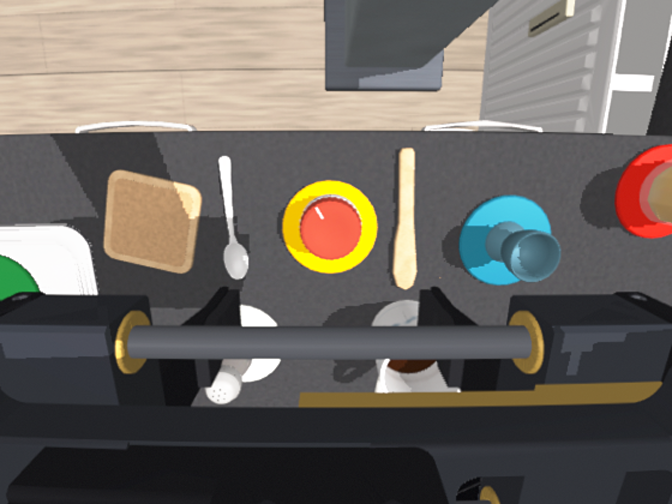

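The cup stands on teal (530,253), at its centre, and the timer is at (330,227), measured at (.426,-.164). I grasp the timer.

>>> {"fn": "drive_tool", "kwargs": {
  "moves": [
    {"delta_pos": [0,0.5,35],"turn": 0,"claw": 1},
    {"delta_pos": [0,0,45],"turn": 0,"claw": 1},
    {"delta_pos": [0,0,45],"turn": 0,"claw": 1},
    {"delta_pos": [0,0,40],"turn": 0,"claw": 1},
    {"delta_pos": [0,0,22],"turn": 0,"claw": 1},
    {"delta_pos": [0,0,13],"turn": 0,"claw": 1},
    {"delta_pos": [0,0,0],"turn": 0,"claw": 1},
    {"delta_pos": [0,0,0],"turn": 0,"claw": 0},
    {"delta_pos": [0,0,0],"turn": 0,"claw": 0},
    {"delta_pos": [0,0,0],"turn": 0,"claw": 0},
    {"delta_pos": [0,0,0],"turn": 0,"claw": 0},
    {"delta_pos": [0,0,0],"turn": 0,"claw": 0}
  ]
}}

```text
time_s: 21.72
tcp_pos: [0.4263, -0.1645, 0.0171]
ee_rot: [[-1.0, 0.0, 0.001], [0.0, 1.0, -0.0], [-0.001, -0.0, -1.0]]
wrist_force: [-1.5, 1.5, 5.5]
gripper_width: 0.705
gripper_force: 30.0
```

Held (0.705 of 87 mm is 61 mm). I carry it to the cork at (.427,-.354), lifting 60.

>>> {"fn": "drive_tool", "kwargs": {
  "moves": [
    {"delta_pos": [0,0,-15],"turn": 0,"claw": 0},
    {"delta_pos": [0,0,-30],"turn": 0,"claw": 0},
    {"delta_pos": [0,-20,-15],"turn": 0,"claw": 0},
    {"delta_pos": [0,-45,0],"turn": 0,"claw": 0},
    {"delta_pos": [0,-45,0],"turn": 0,"claw": 0},
    {"delta_pos": [0,-45,0],"turn": 0,"claw": 0},
    {"delta_pos": [0,-25,0],"turn": 0,"claw": 0},
    {"delta_pos": [0,-10,0],"turn": 0,"claw": 0},
    {"delta_pos": [0,0,20],"turn": 0,"claw": 0},
    {"delta_pos": [0,0,20],"turn": 0,"claw": 0},
    {"delta_pos": [0,0,0],"turn": 0,"claw": 0},
    {"delta_pos": [0,0,0],"turn": 0,"claw": 0}
  ]
}}

```text
time_s: 23.22
tcp_pos: [0.4263, -0.3543, 0.0371]
ee_rot: [[-1.0, -0.001, 0.0], [-0.001, 1.0, -0.0], [-0.0, -0.0, -1.0]]
wrist_force: [-0.1, -0.2, -1.6]
gripper_width: 0.702
gripper_force: 30.0
```

>>> {"fn": "drive_tool", "kwargs": {
  "moves": [
    {"delta_pos": [0,0,11],"turn": 0,"claw": 0},
    {"delta_pos": [0,0,6],"turn": 0,"claw": 0},
    {"delta_pos": [0,0,3.5],"turn": 0,"claw": 0},
    {"delta_pos": [0,0,0],"turn": 0,"claw": 0},
    {"delta_pos": [0,0,0],"turn": 0,"claw": 1},
    {"delta_pos": [0,0,0],"turn": 0,"claw": 1},
    {"delta_pos": [0,0,0],"turn": 0,"claw": 1},
    {"delta_pos": [0,0,0],"turn": 0,"claw": 1},
    {"delta_pos": [0,0,-40],"turn": 0,"claw": 1},
    {"delta_pos": [0,0,-50],"turn": 0,"claw": 1},
    {"delta_pos": [0,0,-55],"turn": 0,"claw": 1},
    {"delta_pos": [0,0,-55],"turn": 0,"claw": 1}
  ]
}}

```text
time_s: 24.72
tcp_pos: [0.4256, -0.3543, 0.2178]
ee_rot: [[-1.0, 0.0, 0.0], [0.0, 1.0, 0.0], [-0.0, 0.0, -1.0]]
wrist_force: [1.1, -0.0, 0.1]
gripper_width: 1.001
gripper_force: 0.0
```

>>> {"fn": "drive_tool", "kwargs": {
  "moves": [
    {"delta_pos": [3,40,0],"turn": 0,"claw": 1},
    {"delta_pos": [3,50,0],"turn": 0,"claw": 1},
    {"delta_pos": [3,50,0],"turn": 0,"claw": 1},
    {"delta_pos": [3,50,0],"turn": 0,"claw": 1},
    {"delta_pos": [3,50,0],"turn": 0,"claw": 1},
    {"delta_pos": [3,50,0],"turn": 0,"claw": 1},
    {"delta_pos": [3,50,0],"turn": 0,"claw": 1},
    {"delta_pos": [3,50,0],"turn": 0,"claw": 1},
    {"delta_pos": [3,50,0],"turn": 0,"claw": 1},
    {"delta_pos": [3,50,0],"turn": 0,"claw": 1},
    {"delta_pos": [3,40,0],"turn": 0,"claw": 1},
    {"delta_pos": [2,17,0],"turn": 0,"claw": 1}
  ]
}}

```text
time_s: 26.22
tcp_pos: [0.3907, 0.1942, 0.216]
ee_rot: [[-1.0, -0.002, 0.0], [-0.002, 1.0, 0.0], [-0.0, 0.0, -1.0]]
wrist_force: [0.2, 0.3, -0.4]
gripper_width: 1.004
gripper_force: 0.0
```

>>> {"fn": "drive_tool", "kwargs": {
  "moves": [
    {"delta_pos": [0,0,0],"turn": 0,"claw": 1},
    {"delta_pos": [0,0,0],"turn": 0,"claw": 1}
  ]
}}

```text
time_s: 26.48
tcp_pos: [0.3908, 0.1915, 0.216]
ee_rot: [[-1.0, 0.001, -0.0], [0.001, 1.0, -0.0], [0.0, -0.0, -1.0]]
wrist_force: [-0.1, -0.4, 0.4]
gripper_width: 0.997
gripper_force: 0.0
```

```bash
python3 - <<'E'
from w import *
w=cams.capture('wrist'); pickle.dump(w,open('w6.pkl','wb')); save('w6.png',w['color'],1.2)
look(w,['teal','red'],['teal','red'])
print(monitor.sense()['time_s'],monitor.sense()['tcp_pos'],monitor.sense()['joints'])
E
```

```text
teal coaster [0.4462 0.0248] res 0.0004 encl [0.446  0.0256 0.0499]
red coaster [0.3929 0.189 ] res 0.0007 encl [0.3917 0.1882 0.0492]
teal object ztop 0.0668 402 mean [0.4424 0.0284 0.064 ] encl [0.4462 0.024  0.0249]
red object ztop 0.094 3274 mean [0.3896 0.1947 0.0924] encl [0.3908 0.1949 0.0324]
26.525 [0.39089889 0.19140584 0.21601033] [ 4.76265910e+01  3.51954759e+00 -2.50868909e+01 -3.43432222e-03
 -6.14178708e+01 -1.37714771e+02]
```

View pics/w6.png

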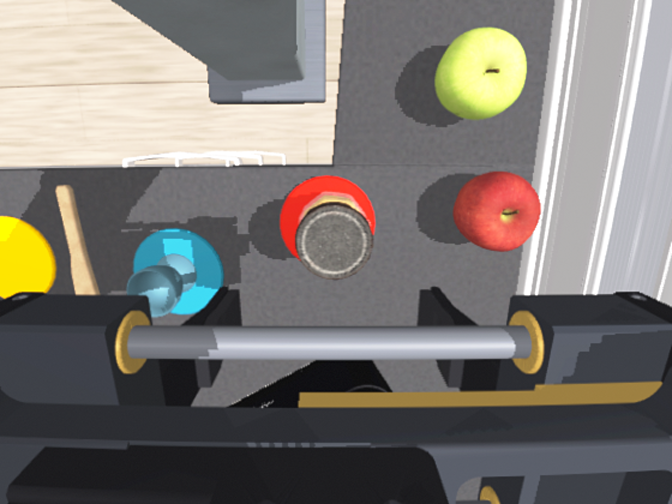

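The jar lid is centred at (333,240), measured at (.391,.195), and the red coaster at (.393,.189). I grasp the jar.

>>> {"fn": "drive_tool", "kwargs": {
  "moves": [
    {"delta_pos": [0,3.5,30],"turn": 0,"claw": 1},
    {"delta_pos": [0,0,40],"turn": 0,"claw": 1},
    {"delta_pos": [0,0,35],"turn": 0,"claw": 1},
    {"delta_pos": [0,0,30],"turn": 0,"claw": 1},
    {"delta_pos": [0,0,25],"turn": 0,"claw": 1},
    {"delta_pos": [0,0,14],"turn": 0,"claw": 1},
    {"delta_pos": [0,0,0],"turn": 0,"claw": 1},
    {"delta_pos": [0,0,0],"turn": 0,"claw": 0},
    {"delta_pos": [0,0,0],"turn": 0,"claw": 0},
    {"delta_pos": [0,0,0],"turn": 0,"claw": 0},
    {"delta_pos": [0,0,0],"turn": 0,"claw": 0},
    {"delta_pos": [0,0,0],"turn": 0,"claw": 0}
  ]
}}

```text
time_s: 28.02
tcp_pos: [0.3911, 0.196, 0.0426]
ee_rot: [[-1.0, -0.0, 0.0], [-0.0, 1.0, -0.0], [-0.0, -0.0, -1.0]]
wrist_force: [-1.0, -1.3, 6.3]
gripper_width: 0.742
gripper_force: 30.0
```

>>> {"fn": "drive_tool", "kwargs": {
  "moves": [
    {"delta_pos": [0,0,-15],"turn": 0,"claw": 0},
    {"delta_pos": [0,0,-35],"turn": 0,"claw": 0},
    {"delta_pos": [0,0,-45],"turn": 0,"claw": 0},
    {"delta_pos": [0,-21,0],"turn": 0,"claw": 0},
    {"delta_pos": [-5,-40,0],"turn": 0,"claw": 0},
    {"delta_pos": [-6,-45,0],"turn": 0,"claw": 0},
    {"delta_pos": [-6,-45,0],"turn": 0,"claw": 0},
    {"delta_pos": [-6,-45,0],"turn": 0,"claw": 0},
    {"delta_pos": [-6,-45,0],"turn": 0,"claw": 0},
    {"delta_pos": [-6,-45,0],"turn": 0,"claw": 0},
    {"delta_pos": [-6,-45,0],"turn": 0,"claw": 0},
    {"delta_pos": [0,-30,0],"turn": 0,"claw": 0}
  ]
}}

```text
time_s: 29.52
tcp_pos: [0.43, -0.1668, 0.135]
ee_rot: [[-1.0, 0.003, -0.004], [0.003, 1.0, 0.001], [0.004, 0.001, -1.0]]
wrist_force: [0.7, -0.3, -2.8]
gripper_width: 0.742
gripper_force: 30.0
```

>>> {"fn": "drive_tool", "kwargs": {
  "moves": [
    {"delta_pos": [0,0,0],"turn": 0,"claw": 0},
    {"delta_pos": [0,0,20],"turn": 0,"claw": 0},
    {"delta_pos": [0,0,30],"turn": 0,"claw": 0},
    {"delta_pos": [0,0,25],"turn": 0,"claw": 0},
    {"delta_pos": [0,0,0],"turn": 0,"claw": 0},
    {"delta_pos": [0,0,0],"turn": 0,"claw": 0}
  ]
}}

```text
time_s: 30.28
tcp_pos: [0.4321, -0.1648, 0.0624]
ee_rot: [[-1.0, -0.001, 0.0], [-0.001, 1.0, -0.0], [-0.0, -0.0, -1.0]]
wrist_force: [0.5, -0.2, -3.0]
gripper_width: 0.744
gripper_force: 30.0
```

Down 19.5, release, up, then back to the cork.

>>> {"fn": "drive_tool", "kwargs": {
  "moves": [
    {"delta_pos": [0,0,10],"turn": 0,"claw": 0},
    {"delta_pos": [0,0,6],"turn": 0,"claw": 0},
    {"delta_pos": [0,0,3.5],"turn": 0,"claw": 0},
    {"delta_pos": [0,0,0],"turn": 0,"claw": 0},
    {"delta_pos": [0,0,0],"turn": 0,"claw": 1},
    {"delta_pos": [0,0,0],"turn": 0,"claw": 1},
    {"delta_pos": [0,0,0],"turn": 0,"claw": 1},
    {"delta_pos": [0,0,0],"turn": 0,"claw": 1},
    {"delta_pos": [0,0,-40],"turn": 0,"claw": 1},
    {"delta_pos": [0,0,-45],"turn": 0,"claw": 1},
    {"delta_pos": [0,0,-45],"turn": 0,"claw": 1},
    {"delta_pos": [0,0,-45],"turn": 0,"claw": 1}
  ]
}}

```text
time_s: 31.78
tcp_pos: [0.4316, -0.1649, 0.2191]
ee_rot: [[-1.0, 0.0, 0.0], [0.0, 1.0, 0.0], [-0.0, 0.0, -1.0]]
wrist_force: [0.4, 0.6, 0.0]
gripper_width: 1.001
gripper_force: 0.0
```

>>> {"fn": "drive_tool", "kwargs": {
  "moves": [
    {"delta_pos": [2,-20,0],"turn": 0,"claw": 1},
    {"delta_pos": [2,-45,0],"turn": 0,"claw": 1},
    {"delta_pos": [2,-45,0],"turn": 0,"claw": 1},
    {"delta_pos": [0,-45,0],"turn": 0,"claw": 1},
    {"delta_pos": [0,-34,0],"turn": 0,"claw": 1},
    {"delta_pos": [0,0,0],"turn": 0,"claw": 1},
    {"delta_pos": [0,0,0],"turn": 0,"claw": 1}
  ]
}}

```text
time_s: 32.65
tcp_pos: [0.4256, -0.3536, 0.2173]
ee_rot: [[-1.0, 0.0, -0.001], [0.0, 1.0, 0.001], [0.001, 0.001, -1.0]]
wrist_force: [0.4, 0.2, -0.1]
gripper_width: 1.002
gripper_force: 0.0
```

```bash
python3 - <<'E'
from w import *
w=cams.capture('wrist'); pickle.dump(w,open('w7.pkl','wb')); save('w7.png',w['color'],1.2)
look(w,['white','yellow'],['cork','yellow','white'])
print(monitor.sense()['time_s'],monitor.sense()['tcp_pos'])
E
```

```text
white coaster [ 0.5692 -0.2682] res 0.0003 encl [ 0.5694 -0.2699  0.0503]
yellow coaster [ 0.4318 -0.1658] res 0.0003 encl [ 0.4319 -0.1664  0.05  ]
cork object ztop 0.0489 2022 mean [ 0.4243 -0.3546  0.047 ] encl [ 0.4256 -0.3546  0.0296]
yellow object ztop 0.0938 3154 mean [ 0.4306 -0.1679  0.0922] encl [ 0.4314 -0.1661  0.0331]
white object ztop 0.0953 330 mean [ 0.5619 -0.2688  0.0921] encl [ 0.5675 -0.2675  0.016 ]
32.7 [ 0.42568044 -0.35327028  0.21744876]
```

View pics/w7.png

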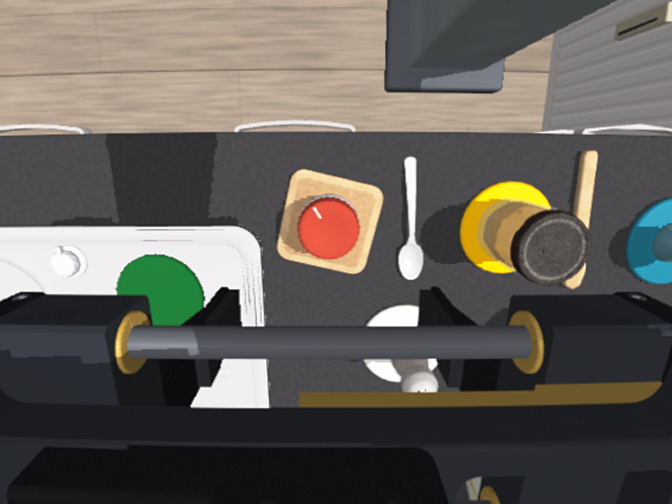

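The jar is centred on yellow, with its lid at (549,247), and the timer is on the cork at (328,227). I grasp the timer.

>>> {"fn": "drive_tool", "kwargs": {
  "moves": [
    {"delta_pos": [0,-1,35],"turn": 0,"claw": 1},
    {"delta_pos": [0,0,45],"turn": 0,"claw": 1},
    {"delta_pos": [0,0,45],"turn": 0,"claw": 1},
    {"delta_pos": [0,0,40],"turn": 0,"claw": 1},
    {"delta_pos": [0,0,22],"turn": 0,"claw": 1},
    {"delta_pos": [0,0,13],"turn": 0,"claw": 1},
    {"delta_pos": [0,0,0],"turn": 0,"claw": 1},
    {"delta_pos": [0,0,0],"turn": 0,"claw": 0},
    {"delta_pos": [0,0,0],"turn": 0,"claw": 0},
    {"delta_pos": [0,0,0],"turn": 0,"claw": 0},
    {"delta_pos": [0,0,0],"turn": 0,"claw": 0},
    {"delta_pos": [0,0,0],"turn": 0,"claw": 0}
  ]
}}

```text
time_s: 34.2
tcp_pos: [0.4261, -0.3551, 0.0181]
ee_rot: [[-1.0, 0.0, 0.001], [0.0, 1.0, -0.0], [-0.001, -0.0, -1.0]]
wrist_force: [-0.3, 0.6, 4.9]
gripper_width: 0.705
gripper_force: 30.0
```

>>> {"fn": "drive_tool", "kwargs": {
  "moves": [
    {"delta_pos": [0,0,-15],"turn": 0,"claw": 0},
    {"delta_pos": [0,0,-40],"turn": 0,"claw": 0},
    {"delta_pos": [0,0,-45],"turn": 0,"claw": 0},
    {"delta_pos": [0,15,-25],"turn": 0,"claw": 0},
    {"delta_pos": [3,40,0],"turn": 0,"claw": 0},
    {"delta_pos": [3,45,0],"turn": 0,"claw": 0},
    {"delta_pos": [3,45,0],"turn": 0,"claw": 0},
    {"delta_pos": [3,45,0],"turn": 0,"claw": 0},
    {"delta_pos": [3,45,0],"turn": 0,"claw": 0},
    {"delta_pos": [3,45,0],"turn": 0,"claw": 0},
    {"delta_pos": [3,45,0],"turn": 0,"claw": 0},
    {"delta_pos": [3,45,0],"turn": 0,"claw": 0}
  ]
}}

```text
time_s: 35.7
tcp_pos: [0.4016, 0.0164, 0.1432]
ee_rot: [[-1.0, 0.0, 0.001], [0.0, 1.0, 0.0], [-0.001, 0.0, -1.0]]
wrist_force: [0.3, 0.9, -1.0]
gripper_width: 0.704
gripper_force: 30.0
```

>>> {"fn": "drive_tool", "kwargs": {
  "moves": [
    {"delta_pos": [3,45,0],"turn": 0,"claw": 0},
    {"delta_pos": [3,45,0],"turn": 0,"claw": 0},
    {"delta_pos": [3,45,0],"turn": 0,"claw": 0},
    {"delta_pos": [0,30,0],"turn": 0,"claw": 0},
    {"delta_pos": [0,9,0],"turn": 0,"claw": 0},
    {"delta_pos": [0,0,0],"turn": 0,"claw": 0},
    {"delta_pos": [0,0,30],"turn": 0,"claw": 0},
    {"delta_pos": [0,0,40],"turn": 0,"claw": 0},
    {"delta_pos": [0,0,30],"turn": 0,"claw": 0},
    {"delta_pos": [0,0,0],"turn": 0,"claw": 0},
    {"delta_pos": [0,0,0],"turn": 0,"claw": 0}
  ]
}}

```text
time_s: 37.08
tcp_pos: [0.3937, 0.189, 0.0436]
ee_rot: [[-1.0, 0.001, 0.001], [0.001, 1.0, 0.001], [-0.001, 0.001, -1.0]]
wrist_force: [-0.4, -0.5, -0.6]
gripper_width: 0.703
gripper_force: 30.0
```

>>> {"fn": "drive_tool", "kwargs": {
  "moves": [
    {"delta_pos": [1,0,13],"turn": 0,"claw": 0},
    {"delta_pos": [0,0,7],"turn": 0,"claw": 0},
    {"delta_pos": [0,0,4.5],"turn": 0,"claw": 0},
    {"delta_pos": [0,0,0],"turn": 0,"claw": 0},
    {"delta_pos": [0,0,0],"turn": 0,"claw": 1},
    {"delta_pos": [0,0,0],"turn": 0,"claw": 1},
    {"delta_pos": [0,0,0],"turn": 0,"claw": 1},
    {"delta_pos": [0,0,0],"turn": 0,"claw": 1},
    {"delta_pos": [0,0,-40],"turn": 0,"claw": 1},
    {"delta_pos": [0,0,-50],"turn": 0,"claw": 1},
    {"delta_pos": [0,0,-55],"turn": 0,"claw": 1},
    {"delta_pos": [0,0,-50],"turn": 0,"claw": 1}
  ]
}}

```text
time_s: 38.58
tcp_pos: [0.3918, 0.1889, 0.2151]
ee_rot: [[-1.0, 0.0, 0.001], [0.0, 1.0, 0.001], [-0.001, 0.001, -1.0]]
wrist_force: [1.9, 1.0, -0.6]
gripper_width: 0.999
gripper_force: 0.0
```

>>> {"fn": "drive_tool", "kwargs": {
  "moves": [
    {"delta_pos": [0,0,0],"turn": 0,"claw": 1},
    {"delta_pos": [0,0,0],"turn": 0,"claw": 1}
  ]
}}

```text
time_s: 38.83
tcp_pos: [0.3913, 0.1887, 0.2124]
ee_rot: [[-1.0, 0.001, -0.001], [0.001, 1.0, -0.0], [0.001, -0.0, -1.0]]
wrist_force: [-0.6, 0.3, -0.2]
gripper_width: 0.998
gripper_force: 0.0
```

```bash
python3 - <<'E'
from w import *
w=cams.capture('wrist'); look(w,['red','teal'],['red','teal'])
t=cams.capture('top'); save('t8.png',t['color'][150:280,110:400],2.7)
look(t,['white','yellow'],['white','yellow'])
print(monitor.sense()['time_s'],monitor.sense()['tcp_pos'])
E
```

```text
red coaster [0.392  0.1883] res 0.0008 encl [0.392  0.1883 0.0495]
teal coaster [0.4464 0.0251] res 0.0003 encl [0.4462 0.0257 0.0499]
red object ztop 0.0497 2085 mean [0.3906 0.189  0.0479] encl [0.3922 0.189  0.0296]
teal object ztop 0.0668 412 mean [0.4425 0.0279 0.064 ] encl [0.4462 0.0244 0.0249]
white coaster [ 0.5709 -0.2684] res 0.0005 encl [ 0.5705 -0.2681  0.0504]
yellow coaster [ 0.4322 -0.1649] res 0.0008 encl [ 0.4323 -0.1646  0.05  ]
white object ztop 0.0969 100 mean [ 0.5686 -0.2668  0.0931] encl [ 0.5694 -0.267   0.0159]
yellow object ztop 0.0966 490 mean [ 0.4311 -0.1656  0.0924] encl [ 0.4311 -0.1657  0.0324]
38.925 [0.39120776 0.18835568 0.21157523]
```

View pics/t8.png

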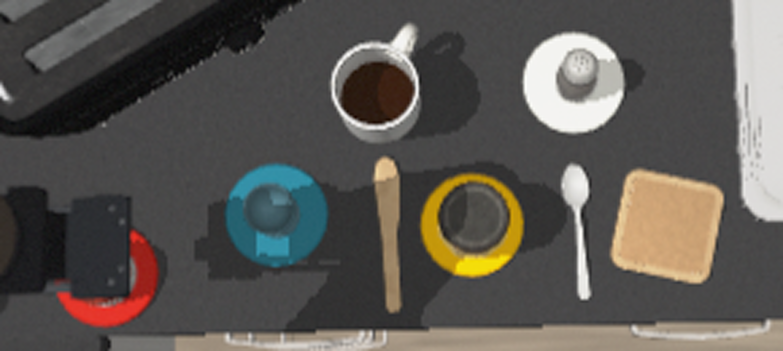

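All four things are within about 3 mm of their own coasters' centres and upright. The cup is on teal (270,208), the jar on yellow (474,218) and the shaker on white (578,75). The timer is on red, partly hidden under the gripper. The cork (668,226) is empty and the mug unmoved. The robot touches nothing, so I hand in.

```bash
python3 -c "
from station import ticket; print(ticket.finish_job())"
```

```text
the job is handed in; nothing more can be done
None
```

The job is handed in: the timer is on red, the egg cup on teal, the shaker on white and the jar on yellow, each measured within about 3 mm of its coaster's centre, with the cork empty and the mug untouched; the hand-in gave no verdict.

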